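# Pack the tyre levers into the tool tin

## Task

Pack the tyre levers for the start line: take the lid off the steel tool tin, get every tyre lever out of the low rack (each lies behind the front lip with its spoon end under the deck, so raise the handle end over the lip and draw the lever out lengthwise), lay them all in the tin, and put the lid back on so that it sits fully down and level. Leave the roll of tape, the spray can and the clear tub where they are.

Things in the scene. Friction and masses are not known exactly. Their poses are not given: they have to be found in the camera images.
- rack: Fixed grey sheet-steel lever rack on the bench, 240 long x 326 wide x 49 mm high. Origin: centre of its underside. Its open front faces its own -x; five lanes run along its x, at y = -112, -56, 0, 56, 112 mm. The floor is 10 mm thick. Below the deck, 3 mm dividers part the lanes; in front of it there are none. A tray and a carton, up to 90 mm high, are fixed on the deck behind x = 40 mm.
- rack_lip (a point): Middle of the top edge of the rack's front lip, which spans the whole width at rack x = -118 mm, 4 mm thick, its top 20 mm above the rack's floor (30 mm above the bench). Side walls of the same height run back from it to the deck.
- rack_edge (a point): Middle of the front edge of the deck, at its underside: rack x = -23 mm, 36 mm above the rack's floor (46 above the bench). The 3 mm deck covers the rack from here to the back wall (inner face at rack x = 117 mm). The levers lie between it and the floor and come out only past this edge.
- tin: Open steel tool tin, loose, 1.3 kg, 240 long (its x) x 160 wide (its y) x 64 mm high, walls and bottom about 3 mm; shut with its lid at the start. Origin: centre of its underside.
- lid: Lift-off steel lid of the tin, 254 (its x) x 174 x 15 mm without the handle, about 0.45 kg. Origin: centre, at the lower edge of its skirt. The skirt is 3 mm thick and hangs 12 mm below the flat underside, outside the tin with 4 mm of play on every side. Seated, the underside rests on the tin's rim and this origin is 52 mm above the tin's underside. It may go on either way round.
- lid_handle (a point): Centre of the lid's handle, 47 mm above the lower edge of the skirt: a straight bar 124 mm long (along the lid's x), 14 mm wide and 12 mm high, on two 14 mm feet at x = -55 and 55 mm, with 26 mm free below it. Lying on the bench the lid stands on its skirt, so this point is 47 mm up; seated on the tin it is 99 mm above the tin's underside.
- tape: Roll of grey tape lying flat, 110 mm across, 50 mm high; origin at the centre of its underside. Bystander.
- can: Spray can standing upright, 58 mm across, 160 mm high; origin at the centre of its underside. Bystander.
- tub: Clear plastic tub, 130 x 100 x 60 mm; origin at the centre of its underside. Bystander.
- lever1_mid (a point): Tyre lever, 200 mm long, 0.18 kg; point half-way along, 6 mm above its flat underside. x points to the spoon end, z up. Black rubber handle 24 wide x 12 mm high from x = -100 to -20 mm; steel blade 18 x 6 mm flush with the underside; the last 27 mm curl up as a spoon 22 mm wide, 18 mm high. Starts in lane 1 of the rack, handle end 4 to 16 mm behind the lip; absent (None) in some starts.
- lever2_mid (a point): Tyre lever exactly like lever1, in lane 2 of the rack at the start; absent (None) in some starts.
- lever3_mid (a point): Tyre lever exactly like lever1, in lane 3 of the rack at the start; absent (None) in some starts.
- lever4_mid (a point): Tyre lever exactly like lever1, in lane 4 of the rack at the start; absent (None) in some starts.
- lever5_mid (a point): Tyre lever exactly like lever1, in lane 5 of the rack at the start; absent (None) in some starts.
Not all that is in view belongs to the job. Leave any orange or pink look-alike of the part that bears lever2_mid alone. What is shaped like the part that bears lever1_mid but pink is not meant.

How it is judged:
At the end, for the whole second after the job is handed in: Every tyre lever that is there lies in the tin (its middle inside the walls and below the rim), the lid is seated on the tin: within 3 mm of its seated height, level with the rim within 0.03 rad, centred within 8 mm and square within 0.07 rad; the tin stands flat on the bench and all is at rest (x of lever1_mid in the frame of tin between -0.115 and 0.115 m and y of lever1_mid in the frame of tin between -0.078 and 0.078 m and z of lever1_mid in the frame of tin between 0 and 0.06 m and linear speed of each of lever1, lever2, lever3, lever4, lever5, lid, tin below 0.02 m/s and x of lever2_mid in the frame of tin between -0.115 and 0.115 m and y of lever2_mid in the frame of tin between -0.078 and 0.078 m and z of lever2_mid in the frame of tin between 0 and 0.06 m and x of lever3_mid in the frame of tin between -0.115 and 0.115 m and y of lever3_mid in the frame of tin between -0.078 and 0.078 m and z of lever3_mid in the frame of tin between 0 and 0.06 m and x of lever4_mid in the frame of tin between -0.115 and 0.115 m and y of lever4_mid in the frame of tin between -0.078 and 0.078 m and z of lever4_mid in the frame of tin between 0 and 0.06 m and x of lever5_mid in the frame of tin between -0.115 and 0.115 m and y of lever5_mid in the frame of tin between -0.078 and 0.078 m and z of lever5_mid in the frame of tin between 0 and 0.06 m and z of lid_handle in the frame of tin between 0.096 and 0.102 m and horizontal distance between lid_handle and tin below 0.008 m and angle between the x axis of lid_handle and the x axis of tin, either way round below 0.07 rad and angle between the z axis of lid_handle and the z axis of tin, either way round below 0.03 rad and angle between lid_handle's own z axis and vertical below 0.04 rad and angle between tin's own z axis and vertical below 0.03 rad); the robot touches nothing.
It fails at once if the roll of tape, the spray can or the clear tub is shifted by more than 30 mm (distance of any of tape, can, tub from where it was at the start of the episode above 0.03 m).
It fails at once if the spray can is knocked over (angle between can's own z axis and vertical above 0.5 rad).
Of lever1, lever2, lever3, lever4, lever5 only 3 to 5 are there at a start; the rules pass over those that are not, and their reading is None.
At some moment in a run one of tin may be knocked a few centimetres aside while the robot is not near it.
Once in a run the grip may slacken for a moment while it holds something.
It also fails if it takes over 210 s, if anything falls off the work surface, if the arm or the gripper's body presses on something with over 40 N, if the wrist force passes 120 N, or if a joint passes its speed limit or range.

## Robot

A 6-joint arm with a two-finger parallel gripper is mounted at the origin on the work surface. World frame = base frame: x ahead of the robot, y to its left, z up, the work surface at z = 0. Lengths are in m, angles in rad, forces in N, time in s.
With the tool pointing down it reaches from about 0.35 to 0.775 m from the base axis. Payload 7.3 kg.
Tool frame: the origin (TCP) lies at the very end of the fingers, on their centre line; the grasp point (between the pads) lies grip_point_offset behind it (grip_point_offset is the distance from the TCP to the grasp point, in m); z points along the fingers, y is the direction in which the jaws open and shut (so a half turn about z gives the same grasp; the last joint's range is limited). The gripper opens to 92 mm and grips with 3 to 60 N. Pads are 19 mm wide; open, the fingers measure 130 mm over their backs; the gripper's body (75 mm by 190 mm) begins 47 mm behind the grasp point.
Start: joints at [-1.42, 0.342, 1.524, -0, 1.275, -0.146], TCP at [0.154, -0.502, 0.227] pointing down, gripper open.
Joint ranges: [-2.53, 2.53], [-0.77, 2.02], [0.04, 2.7], [-1, 4.14], [0.28, 2.66], [-3.11, 3.11]. Speed limits (rad/s): [2.57, 2.57, 3.14, 3.14, 3.14, 3.14].

## Interface

Orientations are given as [roll, pitch, yaw] about the fixed x, y, z axes, in that order (R = Rz(yaw) Ry(pitch) Rx(roll)).
In Python, from cell import * gives the robot as it stands.
- The arm moves only by the shell command python3 -m inch 'ROWS' [OPENING] [FORCE]. ROWS is JSON, a list that holds one entry, the list of rows, each a list of 4 numbers: the shift along the tool's x, y, z in mm, then the turn about the tool's z in rad. In form: [[[x, y, z, roll], ...]]. A call has 1 to 10 rows; each row shifts and turns the commanded pose from where the row before left it, along the tool's axes as they then stand; what a row does not reach is not made up. A row lasts 1/8 s, in which the tool goes at most 62.5 mm and 10.7 degrees, less where a joint would pass 70% of its speed; a pose out of reach is approached as far as the arm can. A call with a gripper value outside its range is refused whole. OPENING is the closure, from -1 (fully open) to 1 (shut), set as the call begins (- or left out, the last holds). The fingers move at their own pace and stop on an object; FORCE is the grip in N (left out, the last holds). Time passes only in rows, so rows that do not move let the fingers close. It gives the time, the measured TCP pose, the force and the opening at its end, in the units of the state.
- observe(): the state, without advancing time (a new reading comes with each control period).
- read_camera(name): name is "scene" or "top"; returns a dict with "img" (480x640x3 uint8, blue, green, red), "fx", "fy", "cx", "cy" (pixels), "k1" (the pictures are not rectified: a ray, as slopes to the right and down, at radius r is drawn at 1 + k1 r^2 times it, then the intrinsics apply), "eye" and "rotation" of the camera in the world. Camera axes: x right, y down, z forward; pixel columns grow to the right and rows downward; lengths in m; the calibration is good to about 2 mm. A picture is of the moment at which its call begins. There is no depth.
- hand_in(): hands the job in, once; it reports no verdict.
Trained networks look in the newest picture that a camera, given by its name, has taken for a name from the list of things; names that differ only in an ending like _2 or _b are one class to them, and where a whole thing is asked for, a point or a joint stands for the part that bears it (a point fixed in the world has none). Each returns a list of dicts, best first, with "conf" (0 to 1); they miss things now and then, are a little off and sometimes report something else, mostly with a low value. They report only what shows in the picture. A call takes as long as a camera call. They do not tell look-alikes from the thing itself.
- boxes_of(camera, label): "at" ([row, column] in pixels, amid what is visible of it).
- place_of(camera, label): "at" ([row, column] in pixels: a listed point, or the origin of a listed thing).
The state is a dict: "time": time; "qpos": joint angles; "qvel": joint speeds; "joint_efforts": joint torques, N m; "tool_pos": TCP position; "tool_rot": TCP orientation; "contact_force": force on the tool from outside, world axes, zero at the start; "torque": the same for the moment, N m; "opening": finger opening in m.
Only numpy, scipy, OpenCV 4.12 (cv2) and the standard library are available. Lean on these libraries where they do the work, as an engineer would, in place of code of your own. Each camera call takes 0.05 s, during which the arm holds its last target. There are 200 camera calls.

## Working session

There is one attempt and no reset: what is moved stays moved. The work goes in short steps, Python scripts to look and compute and a shell command to move; the robot and the scene stay as the last step left them, time stands still between calls to the robot, and variables do not carry over. Pictures are saved under pics/ and viewed, about 12 in all and at most 16, crops included, and the job is handed in when it is done.

```bash
ls; mkdir -p pics; cat > h.py <<'E'
from cell import *
import numpy as np, cv2
from scipy.spatial.transform import Rotation as R
def K(c): return np.array([[c["fx"],0,c["cx"]],[0,c["fy"],c["cy"]],[0,0,1.]]), np.array([c["k1"],0,0,0,0.])
def ray(c,rc):
    k,d=K(c); p=cv2.undistortPoints(np.array([[[rc[1],rc[0]]]],float),k,d)[0,0]
    return np.array(c["rotation"])@np.array([p[0],p[1],1.])
def at(c,rc,z):
    r=ray(c,rc); e=np.array(c["eye"]); return e+r*(z-e[2])/r[2]
def pix(c,P):
    k,d=K(c); p=np.array(c["rotation"]).T@(np.array(P,float)-np.array(c["eye"]))
    u=cv2.projectPoints(p.reshape(1,1,3),np.zeros(3),np.zeros(3),k,d)[0][0,0]; return u[::-1]
E
python3 - <<'E'
from h import *
s=observe(); print(s)
for n in("scene","top"):
    c=read_camera(n); cv2.imwrite(f"pics/{n}0.png",c["img"]); print(n,{k:np.round(v,3).tolist() for k,v in c.items() if k!="img"})
    for l,z in (("rack",0),("rack_lip",.03),("rack_edge",.046),("tin",0),("lid",.052),("lid_handle",.099),("tape",0),("can",0),("tub",0),("lever1_mid",.016)):
        for d in place_of(n,l)[:7]: print(l,np.round(d["at"]),round(d["conf"],2),np.round(at(c,d["at"],z),3)[:2])
E
```

```text
pics
{'time': 0.0, 'qpos': array([-1.41996525e+00,  3.42708556e-01,  1.52499228e+00, -9.46171341e-06,
        1.27543221e+00, -1.45977560e-01]), 'qvel': array([ 0.00060734,  0.00163068, -0.00061571,  0.00259472,  0.00148075,
       -0.00059393]), 'joint_efforts': array([ 4.13088837e-04, -4.31246674e+01, -2.44222641e+01,  7.17507885e-02,
        5.59083035e-02, -1.30196536e-04]), 'tool_pos': array([ 0.15351464, -0.50162842,  0.22606096]), 'tool_rot': array([-3.14006733e+00, -2.15113785e-04,  2.96811230e-01]), 'contact_force': array([ 0.23522405,  0.15521027, -0.04274513]), 'torque': array([ 0.01910559, -0.00834003,  0.00930362]), 'opening': 0.09193846704201537}
scene {'fx': 612.116, 'fy': 612.116, 'cx': 313.145, 'cy': 243.231, 'k1': -0.136, 'eye': [1.975, -0.335, 1.413], 'rotation': [-2.3, 0.012, 1.344]}Traceback (most recent call last):
  File "<stdin>", line 6, in <module>
  File "h.py", line 9, in at
    r=ray(c,rc); e=np.array(c["eye"]); return e+r*(z-e[2])/r[2]
                                                           ~^^^
IndexError: invalid index to scalar variable.
```

```bash
sed -i 's/np.array(c\["rotation"\])/R.from_euler("xyz",c["rotation"]).as_matrix()/' h.py
python3 - <<'E'
from h import *
for n in("scene","top"):
    c=read_camera(n); cv2.imwrite(f"pics/{n}0.png",c["img"]); print(n,{k:np.round(v,3).tolist() for k,v in c.items() if k!="img"})
    for l,z in (("rack",0),("rack_lip",.03),("rack_edge",.046),("tin",0),("lid",.052),("lid_handle",.099),("tape",0),("can",0),("tub",0),("lever1_mid",.016)):
        for d in place_of(n,l)[:7]: print(l,np.round(d["at"]),round(d["conf"],2),np.round(at(c,d["at"],z),3)[:2])
E
```

```text
scene {'fx': 612.116, 'fy': 612.116, 'cx': 313.145, 'cy': 243.231, 'k1': -0.136, 'eye': [1.975, -0.335, 1.413], 'rotation': [-2.3, 0.012, 1.344]}
rack [287. 211.] 0.65 [ 0.558 -0.364]
rack [259. 324.] 0.47 [0.514 0.022]
rack_lip [273. 250.] 0.89 [ 0.554 -0.234]
rack_edge [277. 216.] 0.64 [ 0.563 -0.343]
tin [255. 322.] 0.58 [0.496 0.021]
lid [247. 324.] 0.92 [0.513 0.023]
lid_handle [238. 326.] 0.62 [0.523 0.027]
tape [271. 444.] 0.79 [0.666 0.395]
can [319. 346.] 0.97 [0.792 0.022]
tub [216. 446.] 0.62 [0.398 0.512]
lever1_mid [261. 210.] 0.75 [ 0.451 -0.353]
lever1_mid [228. 165.] 0.55 [ 0.241 -0.496]
top {'fx': 504.302, 'fy': 504.302, 'cx': 323.232, 'cy': 238.005, 'k1': 0.046, 'eye': [0.372, -0.032, 1.428], 'rotation': [-3.021, 0.007, -1.595]}
rack [229. 441.] 0.8 [ 0.563 -0.362]
rack_lip [226. 401.] 0.73 [ 0.569 -0.244]
rack_lip [156. 304.] 0.18 [0.779 0.021]
rack_edge [226. 434.] 0.64 [ 0.565 -0.331]
rack_edge [264. 442.] 0.3 [ 0.461 -0.349]
lid [244. 303.] 0.84 [0.523 0.029]
lid_handle [246. 305.] 0.83 [0.512 0.022]
tape [198. 176.] 0.72 [0.672 0.395]
can [156. 308.] 0.58 [0.787 0.012]
can [199. 174.] 0.5 [0.667 0.4  ]
tub [296. 129.] 0.65 [0.394 0.521]
lever1_mid [265. 440.] 0.58 [ 0.458 -0.35 ]
```

View pics/top0.png

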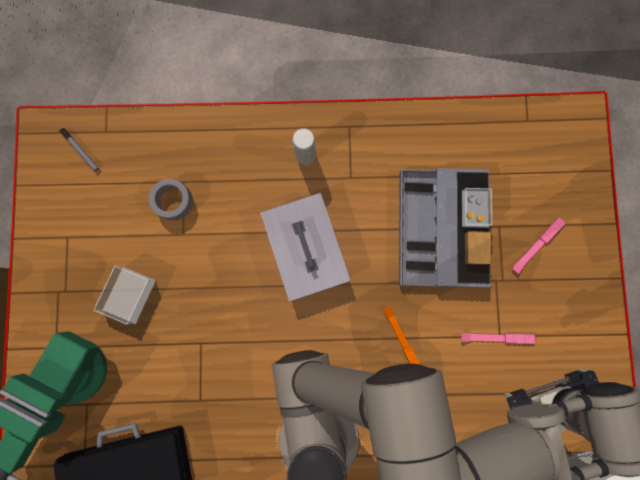

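View pics/scene0.png

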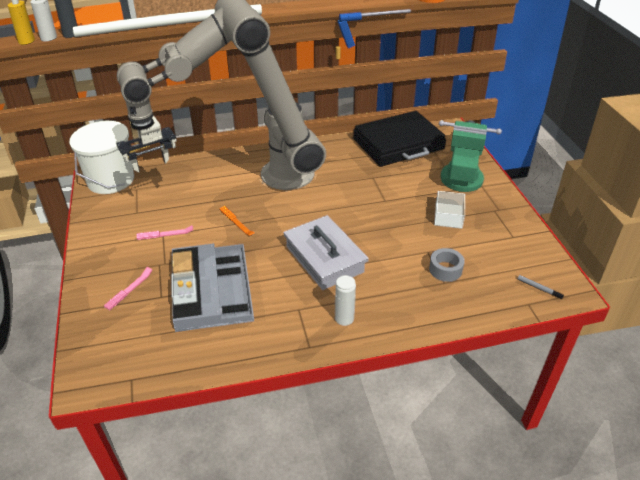

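```bash
python3 - <<'E'
from h import *
i=cv2.imread("pics/top0.png"); a=cv2.resize(i[160:295,395:495],None,fx=4,fy=4,interpolation=cv2.INTER_CUBIC)
b=cv2.resize(i[190:305,255:355],None,fx=4,fy=4,interpolation=cv2.INTER_CUBIC)
o=np.zeros((540,800,3),np.uint8); o[:,:400]=a; o[:460,400:]=b; cv2.imwrite("pics/crop1.png",o)
E
```

```text
(no output)
```

View pics/crop1.png

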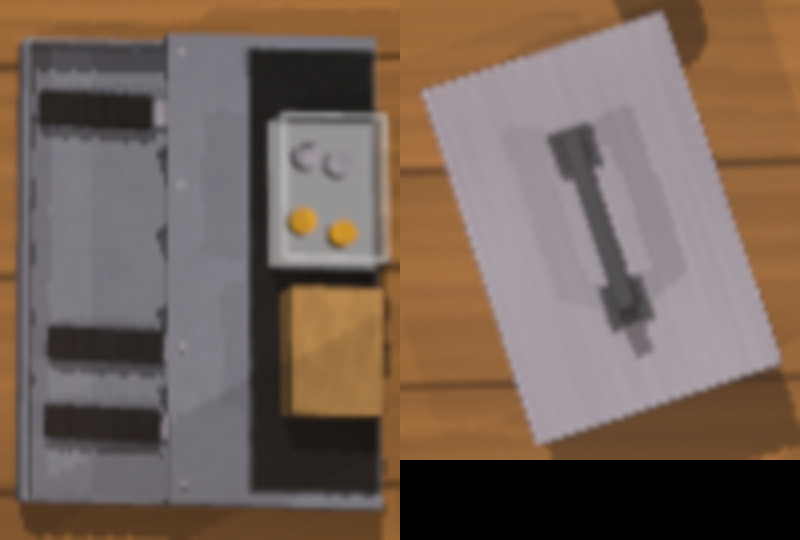

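```bash
python3 - <<'E'
from h import *
print(grip_point_offset)
c=read_camera("top"); g=cv2.cvtColor(c["img"],cv2.COLOR_BGR2GRAY)
def P(x,y,left): return (395+x/4,160+y/4) if left else (255+(x-400)/4,190+y/4)
lid=np.array([P(424,92,0),P(662,12,0),P(778,360,0),P(538,442,0)],np.float32)
s=cv2.cornerSubPix(g,lid.reshape(-1,1,2).copy(),(3,3),(-1,-1),(3,50,.01)).reshape(-1,2)
W=np.array([at(c,q[::-1],.067) for q in s]); print(s-lid); print(W.round(4), W.mean(0).round(4)); 
print([np.linalg.norm(W[i]-W[i-1]).round(3) for i in range(4)], [np.arctan2(*(W[i]-W[j])[1::-1]).round(3) for i,j in((0,3),(1,2),(1,0),(2,3))])
for n,p,z in (("lipA",(22,40),.03),("lipB",(22,502),.03),("deckA",(168,35),.049),("deckB",(168,506),.049),("bA",(375,38),.049),("bB",(382,511),.049)):
    q=P(*p,1); print(n,at(c,q[::-1],z)[:2].round(4))
for n,y,x0,x1 in(("5",108,40,153),("2",344,47,163),("1",422,44,162)):
    for x in(x0,x1): q=P(x,y,1); print(n,at(c,q[::-1],.022)[:2].round(4))
E
```

```text
0.0188
[[-1.0948181  -0.55000305]
 [-0.7118225  -0.5965729 ]
 [-1.836029    1.26651   ]
 [ 0.27355957  0.24429321]]
[[ 0.6113  0.1451  0.067 ]
 [ 0.663  -0.0199  0.067 ]
 [ 0.4179 -0.0892  0.067 ]
 [ 0.3698  0.0672  0.067 ]] [0.5155 0.0258 0.067 ]
[np.float64(0.254), np.float64(0.173), np.float64(0.255), np.float64(0.164)] [np.float64(0.312), np.float64(0.275), np.float64(-1.267), np.float64(-1.272)]
lipA [ 0.7295 -0.2494]
lipB [ 0.4041 -0.2357]
deckA [ 0.7253 -0.3479]
deckB [ 0.3988 -0.3314]
bA [ 0.719  -0.4904]
bB [ 0.3923 -0.4747]
5 [ 0.6819 -0.2614]
5 [ 0.6798 -0.341 ]
2 [ 0.5138 -0.2591]
2 [ 0.5118 -0.3397]
1 [ 0.4593 -0.2546]
1 [ 0.4574 -0.3362]
```

```bash
cat >> h.py <<'E'
import sys
def go(x,y,z,yaw):
    s=observe(); M=R.from_euler("xyz",s["tool_rot"]).as_matrix(); t=s["tool_rot"][2]
    d=M.T@(np.array([x,y,z])-s["tool_pos"])*1000; w=(t-yaw+np.pi)%(2*np.pi)-np.pi
    print("t",round(s["time"],2),"pos",s["tool_pos"].round(4),"rot",s["tool_rot"].round(3),"q6",s["qpos"][5].round(2),"F",s["contact_force"].round(1),"open",round(s["opening"],4))
    # shifts in current axes (do before turning)
    print("shift mm",d.round(1),"roll",round(w,3))
if __name__=="__main__": go(*map(float,sys.argv[1:5]))
E
python3 -m inch '[[[40,-32,0,0],[50,-40,0,0],[50,-40,0,0],[50,-40,0,0],[50,-40,0,0],[50,-40,0,0],[50,-40,0,0],[50,-40,0,0],[50,-40,0,0],[40,-32,0,0]]]' -- ; python3 h.py .5155 .0258 .2 .302
```

```text
t 1.25 pos [ 0.1536 -0.5021  0.2267] rot [3.141 0.    0.297] q6 -0.15 F [-0.6  0.7 -0.6] open 0.0919
shift mm [ 500.5 -398.9   26.7] roll -0.005invalid input: not JSON, or not a number
```

```bash
python3 -m inch '[[[40,-32,0,0],[48,-38,0,0],[48,-38,0,0],[48,-38,0,0],[48,-38,0,0],[48,-38,0,0],[48,-38,0,0],[48,-38,0,0],[48,-38,0,0],[40,-32,0,0]]]' ; python3 h.py .5155 .0258 .2 .302
```

```text
time: 2.5
tool_pos: [0.4907, -0.0123, 0.2268]
tool_rot: [3.141, -0.001, 0.298]
contact_force: [1.4, -0.9, 0.5]
opening: 0.092
t 2.5 pos [ 0.4907 -0.0123  0.2268] rot [ 3.141e+00 -1.000e-03  2.980e-01] q6 1.09 F [ 1.4 -0.9  0.5] open 0.092
shift mm [ 34.9 -29.2  26.9] roll -0.004
```

```bash
python3 -m inch '[[[35,-29,0,0],[0,0,0,0],[0,0,0,0]]]' ; python3 h.py .5155 .0258 .081 .302
```

```text
time: 2.88
tool_pos: [0.5142, 0.0233, 0.2265]
tool_rot: [3.141, 0.001, 0.297]
contact_force: [-0.8, -0.8, 0.3]
opening: 0.0919
t 2.88 pos [0.5142 0.0233 0.2265] rot [3.141e+00 1.000e-03 2.970e-01] q6 1.17 F [-0.8 -0.8  0.3] open 0.0919
shift mm [  2.1  -2.1 145.5] roll -0.005
```

```bash
python3 -m inch '[[[1,-2,50,-0.005],[0,0,50,0],[0,0,30,0],[0,0,15,0],[0,0,0,0]]]' ; python3 - <<'E'
from h import *
go(.5155,.0258,.081,.302)
c=read_camera("scene"); cv2.imwrite("pics/s1.png",cv2.resize(c["img"][150:350,220:440],None,fx=3,fy=3)) 
E
```

```text
time: 3.5
tool_pos: [0.5146, 0.0249, 0.0815]
tool_rot: [-3.141, 0.001, 0.301]
contact_force: [0.2, -0.5, 0.3]
opening: 0.0915
t 3.5 pos [0.5146 0.0249 0.0815] rot [-3.141e+00  1.000e-03  3.010e-01] q6 1.17 F [ 0.2 -0.5  0.3] open 0.0915
shift mm [ 1.1 -0.6  0.5] roll -0.001
```

View pics/s1.png

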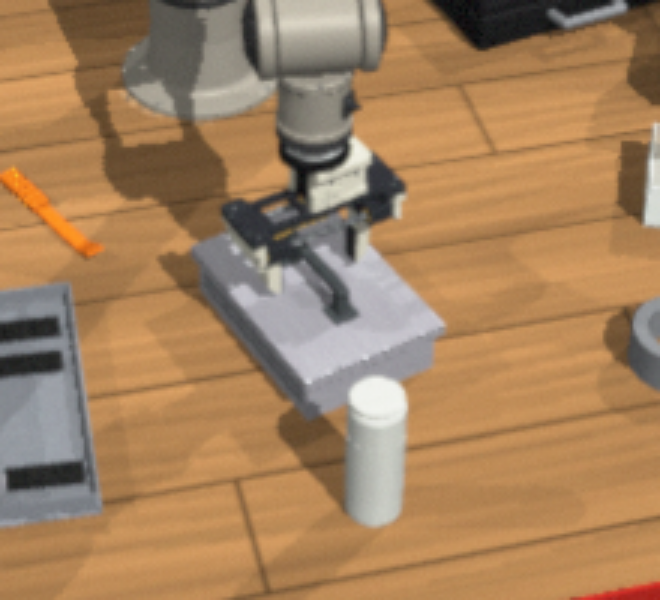

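The fingers stand either side of the bar (crop about (275,270) and (355,245)), centred on it. Closing.

```bash
python3 -m inch '[[[0,0,0,0],[0,0,0,0],[0,0,0,0],[0,0,0,0],[0,0,0,0],[0,0,0,0]]]' 1 40 ; python3 h.py .42 .285 .24 .302
```

```text
time: 4.3
tool_pos: [0.515, 0.0257, 0.0817]
tool_rot: [3.142, 0.0, 0.302]
contact_force: [0.7, 0.2, 0.4]
opening: 0.0362
t 4.3 pos [0.515  0.0257 0.0817] rot [3.142 0.    0.302] q6 1.17 F [0.7 0.2 0.4] open 0.0362
shift mm [ -13.6 -275.8 -158.4] roll -0.0
```

```bash
python3 -m inch '[[[0,0,0,0],[0,0,0,0],[0,0,0,0],[0,0,0,0]]]' 1 50; python3 -m inch '[[[0,0,-10,0],[0,0,-20,0],[0,0,-20,0],[0,0,0,0]]]' ; python3 h.py .42 .285 .24 .302
```

```text
time: 4.8
tool_pos: [0.5151, 0.0256, 0.0817]
tool_rot: [3.141, -0.0, 0.302]
contact_force: [0.3, -1.6, -0.4]
opening: 0.0133
time: 5.3
tool_pos: [0.5157, 0.0258, 0.133]
tool_rot: [3.141, -0.002, 0.302]
contact_force: [-0.2, 0.1, -5.7]
opening: 0.0132
t 5.3 pos [0.5157 0.0258 0.133 ] rot [ 3.141e+00 -2.000e-03  3.020e-01] q6 1.17 F [-0.2  0.1 -5.7] open 0.0132
shift mm [ -14.  -275.8 -107.3] roll -0.0
```

```bash
python3 -m inch '[[[0,-20,-10,0],[-2,-36,0,0],[-2,-40,0,0],[-2,-40,0,0],[-2,-40,0,0],[-2,-40,0,0],[-2,-36,0,0],[-2,-24,0,0],[0,0,0,0]]]' ; python3 h.py .42 .285 .0305 .302
```

```text
time: 6.42
tool_pos: [0.4176, 0.2868, 0.1411]
tool_rot: [-3.141, 0.002, 0.305]
contact_force: [0.8, -0.1, -5.3]
opening: 0.0133
t 6.42 pos [0.4176 0.2868 0.1411] rot [-3.141e+00  2.000e-03  3.050e-01] q6 1.72 F [ 0.8 -0.1 -5.3] open 0.0133
shift mm [  1.9   2.5 110.6] roll 0.003
```

```bash
python3 -m inch '[[[0,0,40,0],[0,0,40,0],[0,0,20,0],[0,0,8,0],[0,0,3,0],[0,0,0,0]]]' ; python3 h.py .42 .285 .0298 .302
```

```text
time: 7.18
tool_pos: [0.4201, 0.2852, 0.0313]
tool_rot: [-3.142, -0.001, 0.302]
contact_force: [-0.0, -0.4, -4.6]
opening: 0.0137
t 7.17 pos [0.4201 0.2852 0.0313] rot [-3.142e+00 -1.000e-03  3.020e-01] q6 1.71 F [-0.  -0.4 -4.6] open 0.0137
shift mm [-0.1  0.2  1.5] roll -0.0
```

```bash
python3 -m inch '[[[0,0,2,0],[0,0,0,0]]]'; python3 -m inch '[[[0,0,0,0],[0,0,0,0],[0,0,0,0],[0,0,0,0],[0,0,0,0]]]' -0.1; python3 -m inch '[[[0,0,-30,0],[0,0,-50,0],[0,0,-50,0],[0,0,-50,0],[0,0,0,0]]]' -0.15; python3 h.py .456 -.28 .2 1.53
```

```text
time: 7.42
tool_pos: [0.4203, 0.2854, 0.0297]
tool_rot: [-3.141, -0.002, 0.302]
contact_force: [0.7, -0.3, 2.3]
opening: 0.0135
time: 8.05
tool_pos: [0.4196, 0.2851, 0.0286]
tool_rot: [3.142, 0.0, 0.302]
contact_force: [0.4, -0.3, 0.5]
opening: 0.0504
time: 8.68
tool_pos: [0.4215, 0.286, 0.2126]
tool_rot: [-3.14, -0.009, 0.302]
contact_force: [0.3, -0.7, -0.3]
opening: 0.053
t 8.68 pos [0.4215 0.286  0.2126] rot [-3.14  -0.009  0.302] q6 1.71 F [ 0.3 -0.7 -0.3] open 0.053
shift mm [-135.4  550.7   10.9] roll -1.228
```

```bash
python3 -m inch '[[[-13,50,0,0],[-14,56,0,0],[-14,56,0,0],[-14,56,0,0],[-14,56,0,0],[-14,56,0,0],[-14,56,0,0],[-14,56,0,0],[-14,56,0,0],[-10,50,0,0]]]' 0.174; python3 -m inch '[[[0,0,0,-0.17],[0,0,0,-0.17],[0,0,0,-0.17],[0,0,0,-0.17],[0,0,0,-0.17],[0,0,0,-0.17],[0,0,0,-0.17],[0,0,0,0]]]'; python3 - <<'E'
from h import *
go(.458,-.28,.08,1.535)
c=read_camera("top"); cv2.imwrite("pics/top1.png",c["img"]); cv2.imwrite("pics/t1.png",cv2.resize(c["img"][160:330,100:500],None,fx=2,fy=2))
E
```

```text
time: 9.93
tool_pos: [0.4528, -0.2801, 0.2073]
tool_rot: [-3.14, 0.001, 0.301]
contact_force: [0.8, 0.7, -0.3]
opening: 0.0378
time: 10.92
tool_pos: [0.4531, -0.2779, 0.2075]
tool_rot: [-3.14, -0.001, 1.49]
contact_force: [-1.0, 0.1, 0.1]
opening: 0.0379
t 10.93 pos [ 0.4531 -0.2779  0.2075] rot [-3.14e+00 -1.00e-03  1.49e+00] q6 -0.61 F [-1.   0.1  0.1] open 0.0379
shift mm [ -1.8   5.3 127.4] roll -0.045
```

View pics/t1.png

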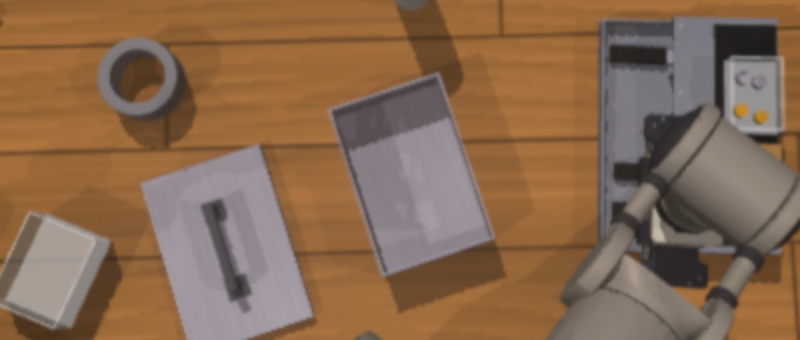

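The lid lies flat at crop (230,245) and the tin is open at (410,175). Next is the lane 1 lever.

```bash
python3 -m inch '[[[-2,4,50,-0.045],[0,0,50,0],[0,0,37,0],[0,0,0,0],[0,0,0,0]]]'; python3 - <<'E'
from h import *
go(.458,-.28,.012,1.535)
c=read_camera("scene"); cv2.imwrite("pics/s2.png",cv2.resize(c["img"][200:340,130:290],None,fx=5,fy=4))
E
```

```text
time: 11.6
tool_pos: [0.4581, -0.2811, 0.0729]
tool_rot: [3.14, 0.001, 1.535]
contact_force: [0.2, 0.8, -0.6]
opening: 0.0379
t 11.6 pos [ 0.4581 -0.2811  0.0729] rot [3.140e+00 1.000e-03 1.535e+00] q6 -0.66 F [ 0.2  0.8 -0.6] open 0.0379
shift mm [ 1.2 -0.2 60.9] roll 0.0
```

View pics/s2.png

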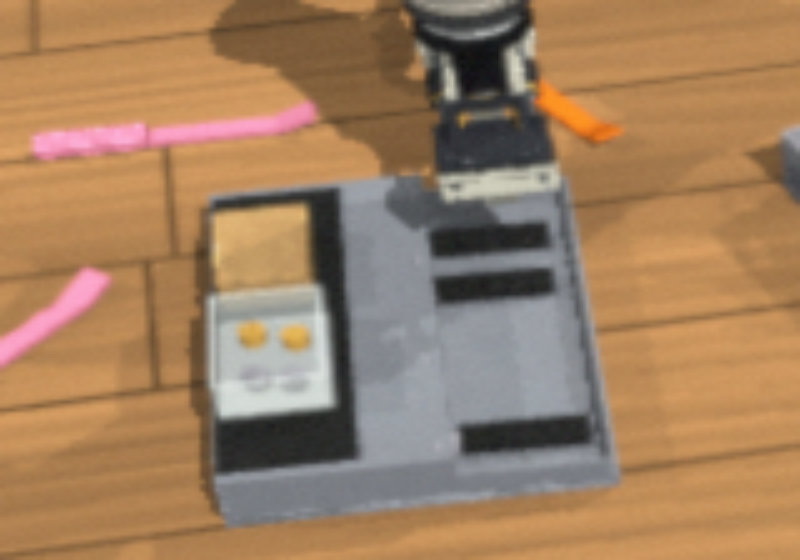

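```bash
python3 - <<'E'
from h import *
c=read_camera("scene")
for p in((432,242),(548,237),(437,290),(553,284),(462,439),(590,432)): print(at(c,(200+p[1]/4,130+p[0]/5),.022)[:2].round(4))
print(pix(c,observe()["tool_pos"]), pix(c,observe()["tool_pos"]+[0,0,.066]))
E
```

```text
[ 0.4603 -0.3331]
[ 0.4727 -0.2567]
[ 0.5182 -0.3362]
[ 0.5291 -0.2613]
[ 0.6847 -0.3397]
[ 0.6957 -0.2619]
[246.14384928 230.145248  ] [230.89237538 228.05537243]
```

```bash
python3 -m inch '[[[1,0,30,0],[0,0,20,0],[0,0,8,0],[0,0,0,0]]]'; python3 -m inch '[[[0,0,0,0],[0,0,0,0],[0,0,0,0]]]' 1 5; python3 h.py .458 -.28 .012 1.535
```

```text
time: 12.2
tool_pos: [0.4578, -0.2799, 0.0144]
tool_rot: [3.141, 0.001, 1.537]
contact_force: [-0.9, 0.1, 0.5]
opening: 0.0379
time: 12.58
tool_pos: [0.4581, -0.28, 0.0147]
tool_rot: [3.14, 0.001, 1.537]
contact_force: [0.7, 0.4, 5.7]
opening: 0.024
t 12.57 pos [ 0.4581 -0.28    0.0147] rot [3.140e+00 1.000e-03 1.537e+00] q6 -0.66 F [0.7 0.4 5.7] open 0.024
shift mm [ 0.  -0.1  2.7] roll 0.002
```

```bash
python3 -m inch '[[[0,0,0,0],[0,0,-8,0],[0,0,-8,0],[0,0,-8,0],[0,0,-8,0],[0,0,0,0]]]' 1 6; python3 -m inch '[[[0,0,0,0],[0,0,0,0],[0,0,0,0]]]' 1 50;  python3 - <<'E'
from h import *
go(.458,-.2,.06,1.535)
c=read_camera("scene"); cv2.imwrite("pics/s3.png",cv2.resize(c["img"][200:340,130:290],None,fx=5,fy=4))
E
```

```text
time: 13.32
tool_pos: [0.4577, -0.2797, 0.0464]
tool_rot: [3.141, 0.001, 1.537]
contact_force: [-0.4, -1.0, -1.6]
opening: 0.024
time: 13.7
tool_pos: [0.4575, -0.2795, 0.0456]
tool_rot: [-3.141, -0.0, 1.537]
contact_force: [-0.1, 0.1, 0.8]
opening: 0.0232
t 13.7 pos [ 0.4575 -0.2795  0.0456] rot [-3.141 -0.     1.537] q6 -0.66 F [-0.1  0.1  0.8] open 0.0232
shift mm [ 79.5  -2.2 -14.4] roll 0.002
```

View pics/s3.png

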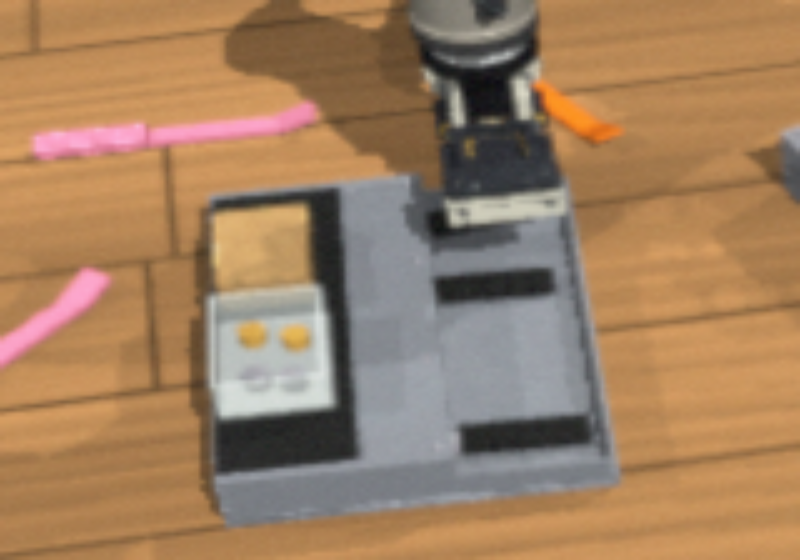

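```bash
python3 -m inch '[[[10,0,0,0],[20,0,-2,0],[20,0,-2,0],[20,0,-4,0],[20,0,-5,0],[15,0,-2,0],[15,0,0,0],[15,0,0,0],[0,0,0,0]]]'; python3 h.py .458 -.145 .06 1.535
```

```text
time: 14.88
tool_pos: [0.4619, -0.1436, 0.0606]
tool_rot: [-3.141, -0.0, 1.538]
contact_force: [0.5, 0.3, -2.0]
opening: 0.023
t 14.88 pos [ 0.4619 -0.1436  0.0606] rot [-3.141 -0.     1.538] q6 -0.43 F [ 0.5  0.3 -2. ] open 0.023
shift mm [-1.5 -3.9  0.6] roll 0.003
```

```bash
python3 -m inch '[[[0,0,-40,0],[0,0,-50,0],[0,0,0,0.17],[0,0,0,0.17],[0,0,0,0.17],[0,0,0,0.17],[0,0,0,0.17],[0,0,0,0.17],[0,0,0,0.17],[0,0,0,0]]]'; python3 - <<'E'
from h import *
go(.5745,.0817,.15,.302)
c=read_camera("scene"); cv2.imwrite("pics/s4.png",cv2.resize(c["img"][130:340,130:430],None,fx=2.6,fy=2.6))
E
```

```text
time: 16.12
tool_pos: [0.4621, -0.1452, 0.1506]
tool_rot: [3.141, -0.0, 0.348]
contact_force: [0.7, 0.3, -1.7]
opening: 0.0232
t 16.12 pos [ 0.4621 -0.1452  0.1506] rot [ 3.141 -0.     0.348] q6 0.76 F [ 0.7  0.3 -1.7] open 0.0232
shift mm [ 183.  -175.     0.6] roll 0.046
```

View pics/s4.png

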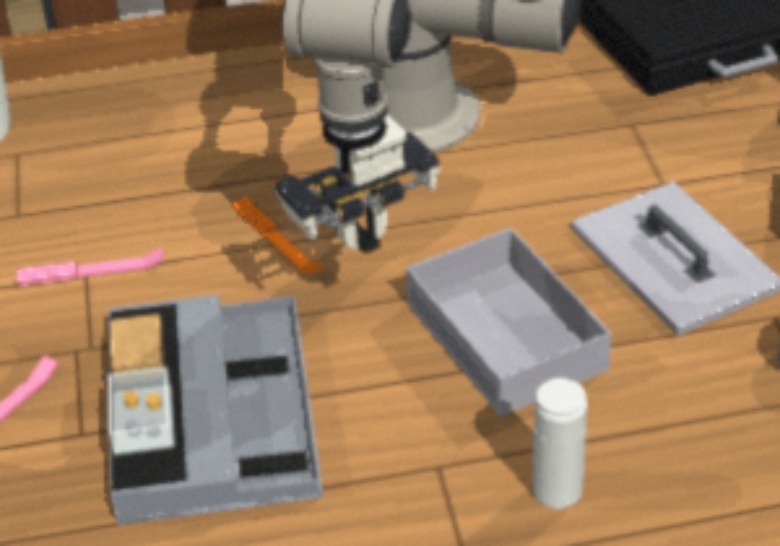

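The lever is held, with its black handle end at crop (365,240). The tin is empty and hasn't moved.

```bash
python3 -m inch '[[[30,-28,0,0.046],[40,-38,0,0],[40,-40,0,0],[40,-40,0,0],[26,-24,0,0],[0,0,0,0],[0,0,0,0]]]'; python3 h.py .5745 .0817 .15 .302
```

```text
time: 17.05
tool_pos: [0.5777, 0.0701, 0.1504]
tool_rot: [3.141, 0.001, 0.303]
contact_force: [0.6, -0.4, -2.2]
opening: 0.0231
t 17.05 pos [0.5777 0.0701 0.1504] rot [3.141e+00 1.000e-03 3.030e-01] q6 1.26 F [ 0.6 -0.4 -2.2] open 0.0231
shift mm [  0.4 -12.    0.4] roll 0.001
```

```bash
python3 -m inch '[[[0,-12,0,0],[0,0,30,0],[0,0,30,0],[0,0,25,0],[0,0,0,0]]]'; python3 - <<'E'
from h import *
go(.5745,.0817,.009,.302)
c=read_camera("scene"); cv2.imwrite("pics/s5.png",cv2.resize(c["img"][180:300,270:390],None,fx=5,fy=5))
E
```

```text
time: 17.68
tool_pos: [0.5728, 0.0819, 0.0642]
tool_rot: [-3.14, 0.004, 0.3]
contact_force: [-0.1, 0.9, -1.6]
opening: 0.0231
t 17.68 pos [0.5728 0.0819 0.0642] rot [-3.14   0.004  0.3  ] q6 1.28 F [-0.1  0.9 -1.6] open 0.0231
shift mm [ 1.8  0.7 55.2] roll -0.002
```

View pics/s5.png

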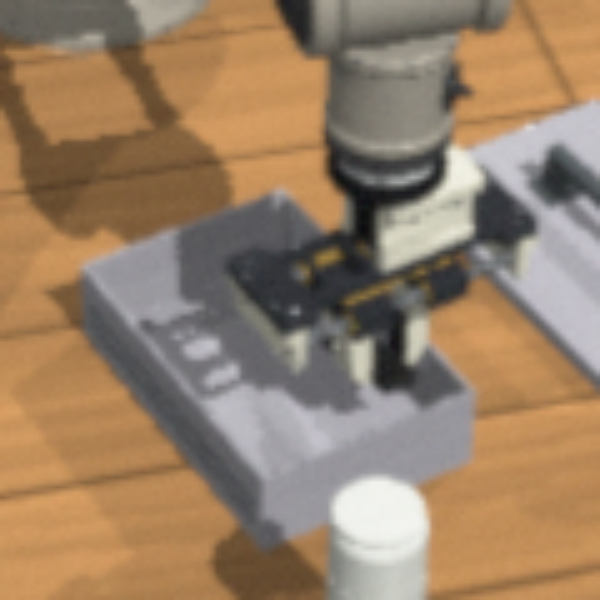

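```bash
python3 -m inch '[[[1,0,15,0],[0,0,10,0],[0,0,8,0],[0,0,8,0],[0,0,6,0],[0,0,6,0],[0,0,0,0]]]' 1 6; python3 h.py .5745 .0817 .009 .302
```

```text
time: 18.6
tool_pos: [0.575, 0.0824, 0.0121]
tool_rot: [-3.141, 0.001, 0.301]
contact_force: [-0.2, -0.4, -0.3]
opening: 0.024
t 18.6 pos [0.575  0.0824 0.0121] rot [-3.141e+00  1.000e-03  3.010e-01] q6 1.28 F [-0.2 -0.4 -0.3] open 0.024
shift mm [-0.7  0.5  3.1] roll -0.001
```

```bash
python3 -m inch '[[[0,0,2,0],[0,0,0,0],[0,0,0,0]]]' 0.283;python3 -m inch '[[[0,0,-20,0],[0,0,-40,0],[0,0,-50,0],[0,0,-40,0],[0,0,0,0]]]'; python3 h.py .513 -.284 .15 .302
```

```text
time: 18.98
tool_pos: [0.5756, 0.0825, 0.0109]
tool_rot: [3.141, -0.0, 0.301]
contact_force: [-0.3, -0.2, 0.7]
opening: 0.0325
time: 19.6
tool_pos: [0.5775, 0.0826, 0.1645]
tool_rot: [3.139, -0.007, 0.301]
contact_force: [0.3, -0.4, -0.5]
opening: 0.0328
t 19.6 pos [0.5775 0.0826 0.1645] rot [ 3.139 -0.007  0.301] q6 1.28 F [ 0.3 -0.4 -0.5] open 0.0328
shift mm [-170.3  331.    14. ] roll -0.001
```

```bash
python3 -m inch '[[[-20,40,0,0],[-26,50,0,0],[-28,54,0,0],[-28,54,0,0],[-28,54,0,0],[-24,46,0,0],[-16,33,0,0],[0,0,0,0]]]' 0.02;  python3 -m inch '[[[0,0,0,-0.177],[0,0,0,-0.177],[0,0,0,-0.177],[0,0,0,-0.177],[0,0,0,-0.177],[0,0,0,-0.177],[0,0,0,-0.175],[0,0,0,0]]]'; python3 - <<'E'
from h import *
go(.513,-.284,.015,1.537)
c=read_camera("top"); cv2.imwrite("pics/t2.png",cv2.resize(c["img"][160:330,240:500],None,fx=3,fy=3))
E
```

```text
time: 20.6
tool_pos: [0.51, -0.2862, 0.1592]
tool_rot: [-3.14, 0.001, 0.297]
contact_force: [0.3, -0.1, 0.8]
opening: 0.0451
time: 21.6
tool_pos: [0.5112, -0.2826, 0.16]
tool_rot: [-3.14, -0.001, 1.537]
contact_force: [0.5, -0.3, -0.1]
opening: 0.0453
t 21.6 pos [ 0.5112 -0.2826  0.16  ] rot [-3.140e+00 -1.000e-03  1.537e+00] q6 -0.6 F [ 0.5 -0.3 -0.1] open 0.0453
shift mm [ -1.5   2.  145. ] roll 0.0
```

View pics/t2.png

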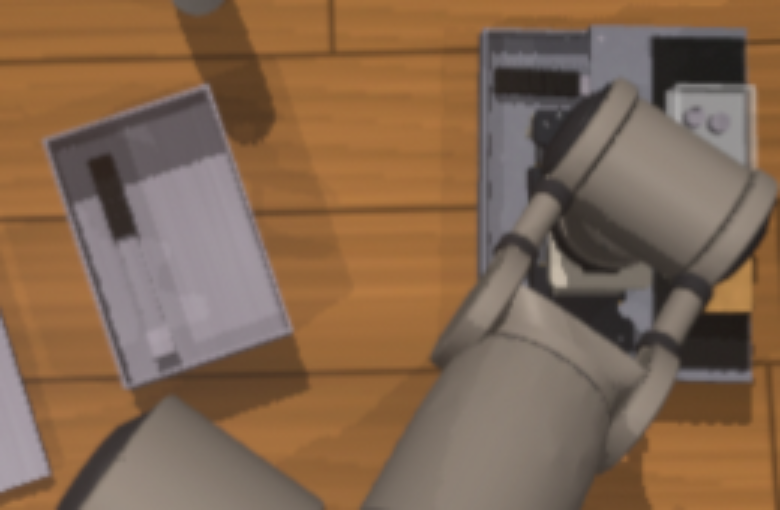

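Lever 1 lies flat in the tin along its +y side (crop (135,260)). Now lever 2.

```bash
python3 -m inch '[[[-1,2,40,0],[0,0,40,0],[0,0,35,0],[0,0,20,0],[0,0,9,0],[0,0,0,0]]]'; python3 h.py .513 -.284 .0147 1.537
```

```text
time: 22.4
tool_pos: [0.5131, -0.2847, 0.0165]
tool_rot: [-3.141, -0.0, 1.537]
contact_force: [-1.4, -1.0, -0.0]
opening: 0.0448
t 22.4 pos [ 0.5131 -0.2847  0.0165] rot [-3.141 -0.     1.537] q6 -0.6 F [-1.4 -1.  -0. ] open 0.0448
shift mm [ 0.7 -0.2  1.8] roll -0.0
```

```bash
python3 -m inch '[[[0,0,0,0],[0,0,0,0],[0,0,0,0],[0,0,0,0]]]' 1 6; python3 -m inch '[[[0,0,-8,0],[0,0,-8,0],[0,0,-8,0],[0,0,-8,0],[0,0,0,0]]]'; python3 -m inch '[[[0,0,0,0],[0,0,0,0],[0,0,0,0]]]' 1 50; python3 h.py .513 -.284 .0467 1.537
```

```text
time: 22.9
tool_pos: [0.5137, -0.2853, 0.0175]
tool_rot: [3.14, 0.001, 1.538]
contact_force: [0.2, -0.5, 5.5]
opening: 0.0241
time: 23.52
tool_pos: [0.5135, -0.2852, 0.0496]
tool_rot: [3.141, 0.001, 1.538]
contact_force: [-0.5, -0.1, -1.2]
opening: 0.0237
time: 23.9
tool_pos: [0.5132, -0.285, 0.0485]
tool_rot: [-3.141, -0.0, 1.538]
contact_force: [0.6, 1.6, -0.6]
opening: 0.0227
t 23.9 pos [ 0.5132 -0.285   0.0485] rot [-3.141 -0.     1.538] q6 -0.6 F [ 0.6  1.6 -0.6] open 0.0227
shift mm [ 0.9 -0.2  1.8] roll 0.001
```

```bash
python3 -m inch '[[[10,0,0,0],[20,0,-2,0],[20,0,-2,0],[20,0,-4,0],[20,0,-5,0],[15,0,-2,0],[15,0,0,0],[15,0,0,0],[0,0,0,0]]]'; python3 -m inch '[[[0,0,-40,0],[0,0,-50,0],[0,0,0,0.177],[0,0,0,0.177],[0,0,0,0.177],[0,0,0,0.177],[0,0,0,0.177],[0,0,0,0.177],[0,0,0,0.175],[0,0,0,0]]]'; python3 h.py .596 .013 .15 .302
```

```text
time: 25.02
tool_pos: [0.5175, -0.1491, 0.0636]
tool_rot: [-3.141, -0.0, 1.539]
contact_force: [-0.4, 0.2, -1.4]
opening: 0.0233
time: 26.28
tool_pos: [0.5177, -0.1507, 0.1536]
tool_rot: [3.141, -0.0, 0.302]
contact_force: [-0.4, 0.3, -1.3]
opening: 0.0226
t 26.27 pos [ 0.5177 -0.1507  0.1536] rot [ 3.141 -0.     0.302] q6 0.84 F [-0.4  0.3 -1.3] open 0.0226
shift mm [ 123.4 -133.1    3.6] roll -0.0
```

```bash
python3 -m inch '[[[20,-22,0,0],[35,-38,0,0],[35,-38,0,0],[24,-25,0,0],[9,-10,0,0],[0,0,0,0],[0,0,0,0],[0,0,0,0]]]'; python3 - <<'E'
from h import *
go(.596,.013,.064,.302)
c=read_camera("scene"); cv2.imwrite("pics/s6.png",cv2.resize(c["img"][180:300,270:390],None,fx=5,fy=5))
E
```

```text
time: 27.28
tool_pos: [0.5954, 0.0121, 0.1538]
tool_rot: [3.141, 0.0, 0.3]
contact_force: [0.8, 0.5, -1.4]
opening: 0.0227
t 27.27 pos [0.5954 0.0121 0.1538] rot [3.141 0.    0.3  ] q6 1.16 F [ 0.8  0.5 -1.4] open 0.0227
shift mm [ 0.8 -0.8 89.8] roll -0.002
```

View pics/s6.png

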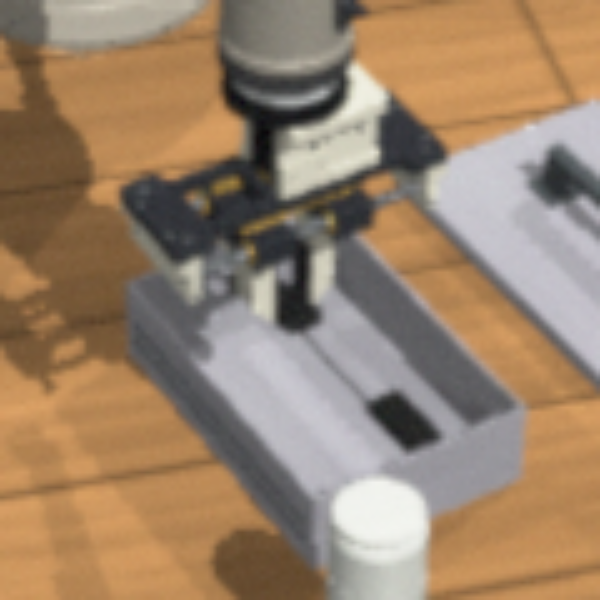

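The tin has been knocked about 3 cm aside: its near corner moved from crop (265,545) to (318,560). I'll back off and re-measure it.

```bash
python3 -m inch '[[[-35,38,0,0],[-40,45,0,0],[-40,45,0,0],[-35,38,0,0],[-10,10,0,0],[0,0,0,0],[0,0,0,0]]]'; cat > tin.py <<'E'
from h import *
from scipy.optimize import minimize
c=read_camera("top"); im=c["img"]; cv2.imwrite("pics/top_t.png",im)
g=cv2.GaussianBlur(cv2.cvtColor(im,cv2.COLOR_BGR2GRAY).astype(np.float32),(0,0),1.0)
G=cv2.magnitude(cv2.Sobel(g,5,1,0),cv2.Sobel(g,5,0,1))
def corners(p,a=.12,b=.08,z=.064):
    C,S=np.cos(p[2]),np.sin(p[2]); return [np.array([p[0]+u*C-v*S,p[1]+u*S+v*C,z]) for u,v in((-a,-b),(a,-b),(a,b),(-a,b))]
def cost(p):
    k=np.array([pix(c,q) for q in corners(p)]); pts=np.concatenate([k[i]+np.linspace(0.03,.97,60)[:,None]*(k[(i+1)%4]-k[i]) for i in range(4)])
    return -cv2.remap(G,pts[:,1].astype(np.float32),pts[:,0].astype(np.float32),1).mean()
x0,y0,w0=map(float,sys.argv[1:4])
best=min(((cost((x,y,w)),x,y,w) for x in x0+np.arange(-.02,.021,.004) for y in y0+np.arange(-.02,.021,.004) for w in w0+np.arange(-.15,.16,.05)))
r=minimize(cost,best[1:],method="Nelder-Mead",options=dict(xatol=1e-4,fatol=1e-3,initial_simplex=np.array(best[1:])+np.array([[0,0,0],[.003,0,0],[0,.003,0],[0,0,.03]])))
print(best,r.x.round(4),r.fun)
v=cv2.resize(im[160:340,240:420],None,fx=3,fy=3)
k=np.array([pix(c,q) for q in corners(r.x)]); cv2.polylines(v,[np.round((k[:,::-1]-[240,160])*3).astype(np.int32)],True,(0,255,0),1)
cv2.imwrite(sys.argv[4],v)
E
python3 tin.py .523 .053 .302 pics/tinA.png
```

```text
time: 28.2
tool_pos: [0.4955, -0.2012, 0.1538]
tool_rot: [-3.141, -0.0, 0.302]
contact_force: [0.6, -0.4, -1.2]
opening: 0.0227
(np.float32(-81.07481), np.float64(0.539), np.float64(0.049), np.float64(0.30200000000000005)) [0.538  0.0471 0.303 ] -89.62442779541016
```

View pics/tinA.png

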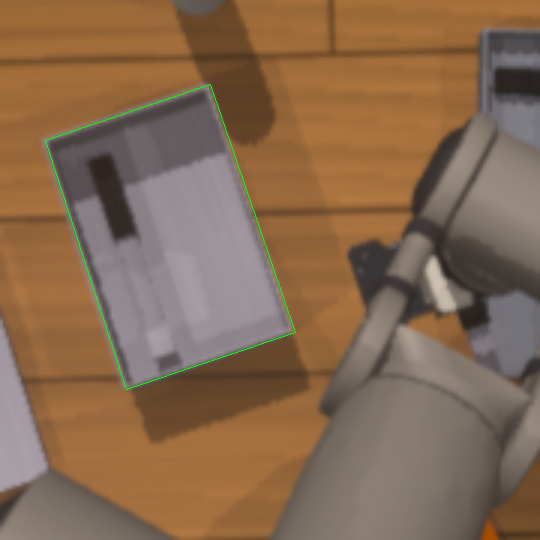

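The fit is good: the tin is at (0.538, 0.047), yaw 0.303. Lever 1 still lies in it.

```bash
python3 h.py .6184 .0344 .15 .303; python3 -m inch '[[[25,-25,0,0],[40,-40,0,0],[45,-45,0,0],[40,-42,0,0],[27,-28,0,0],[8,-8,0,0],[0,0,0,0],[0,0,0,0]]]'; python3 h.py .6184 .0344 .064 .303
```

```text
t 28.25 pos [ 0.4956 -0.201   0.1537] rot [-3.141 -0.     0.302] q6 0.74 F [-0.1 -0.9 -1.6] open 0.0226
shift mm [ 187.3 -188.2    3.8] roll -0.001
time: 29.25
tool_pos: [0.615, 0.0303, 0.1536]
tool_rot: [3.141, 0.001, 0.3]
contact_force: [-0.3, -0.2, -3.0]
opening: 0.023
t 29.25 pos [0.615  0.0303 0.1536] rot [3.141e+00 1.000e-03 3.000e-01] q6 1.2 F [-0.3 -0.2 -3. ] open 0.023
shift mm [ 4.5 -2.9 89.6] roll -0.003
```

```bash
python3 -m inch '[[[2,-2,30,0],[0,0,30,0],[0,0,28,0],[0,0,0,0]]]'; python3 -m inch '[[[0,0,15,0],[0,0,10,0],[0,0,8,0],[0,0,8,0],[0,0,6,0],[0,0,5,0],[0,0,0,0]]]' 1 6; python3 h.py .6184 .0344 .012 .303
```

```text
time: 29.75
tool_pos: [0.615, 0.0324, 0.0638]
tool_rot: [-3.14, 0.005, 0.299]
contact_force: [-1.1, -0.3, -0.9]
opening: 0.0229
time: 30.62
tool_pos: [0.6164, 0.0337, 0.0132]
tool_rot: [-3.141, 0.001, 0.301]
contact_force: [0.4, 0.2, -0.7]
opening: 0.0237
t 30.62 pos [0.6164 0.0337 0.0132] rot [-3.141e+00  1.000e-03  3.010e-01] q6 1.2 F [ 0.4  0.2 -0.7] open 0.0237
shift mm [ 2.1 -0.1  1.2] roll -0.002
```

```bash
python3 -m inch '[[[0,0,1,0],[0,0,0,0],[0,0,0,0]]]' 0.283;python3 -m inch '[[[0,0,-20,0],[0,0,-40,0],[0,0,-50,0],[0,0,-40,0],[0,0,0,0]]]'; python3 h.py .681 -.2864 .16 .302
```

```text
time: 31.0
tool_pos: [0.6169, 0.0337, 0.0129]
tool_rot: [3.141, -0.0, 0.301]
contact_force: [-0.8, -0.9, 0.3]
opening: 0.0327
time: 31.62
tool_pos: [0.6188, 0.0336, 0.1669]
tool_rot: [3.139, -0.007, 0.301]
contact_force: [0.3, 0.1, -0.4]
opening: 0.033
t 31.62 pos [0.6188 0.0336 0.1669] rot [ 3.139 -0.007  0.301] q6 1.2 F [ 0.3  0.1 -0.4] open 0.033
shift mm [-35.5 324.1   7.6] roll -0.001
```

```bash
python3 -m inch '[[[-3,40,0,0],[-5,50,0,0],[-6,54,0,0],[-6,54,0,0],[-6,54,0,0],[-5,42,0,0],[-3,28,0,0],[0,0,0,0]]]' 0.02;  python3 -m inch '[[[0,0,0,-0.177],[0,0,0,-0.177],[0,0,0,-0.177],[0,0,0,-0.177],[0,0,0,-0.177],[0,0,0,-0.177],[0,0,0,-0.175],[0,0,0,0]]]'; python3 h.py .681 -.2864 .016 1.54
```

```text
time: 32.62
tool_pos: [0.6789, -0.2862, 0.1605]
tool_rot: [-3.14, 0.002, 0.298]
contact_force: [-0.1, 0.6, -0.4]
opening: 0.0453
time: 33.62
tool_pos: [0.6796, -0.2825, 0.1621]
tool_rot: [-3.14, -0.001, 1.537]
contact_force: [-0.0, -0.1, -1.3]
opening: 0.0455
t 33.62 pos [ 0.6796 -0.2825  0.1621] rot [-3.140e+00 -1.000e-03  1.537e+00] q6 -0.46 F [-0.  -0.1 -1.3] open 0.0455
shift mm [ -4.    1.7 146.1] roll -0.003
```

```bash
python3 -m inch '[[[-4,2,40,0],[0,0,40,0],[0,0,35,0],[0,0,20,0],[0,0,9,0],[0,0,0,0]]]'; python3 h.py .681 -.2864 .016 1.54;python3 -m inch '[[[0,0,1,0],[0,0,0,0],[0,0,0,0],[0,0,0,0]]]' 1 6; python3 -m inch '[[[0,0,-8,0],[0,0,-8,0],[0,0,-8,0],[0,0,-8,0],[0,0,0,0]]]'; python3 -m inch '[[[0,0,0,0],[0,0,0,0],[0,0,0,0]]]' 1 50
```

```text
time: 34.38
tool_pos: [0.6819, -0.2879, 0.0191]
tool_rot: [3.141, 0.0, 1.537]
contact_force: [0.1, -1.3, 0.6]
opening: 0.0449
t 34.38 pos [ 0.6819 -0.2879  0.0191] rot [3.141 0.    1.537] q6 -0.47 F [ 0.1 -1.3  0.6] open 0.0449
shift mm [ 1.5 -0.9  3.1] roll -0.003
time: 34.88
tool_pos: [0.6821, -0.2882, 0.0187]
tool_rot: [3.14, 0.001, 1.538]
contact_force: [-0.6, 0.3, 4.6]
opening: 0.024
time: 35.5
tool_pos: [0.6821, -0.2881, 0.0508]
tool_rot: [3.14, 0.001, 1.538]
contact_force: [-0.8, 0.8, -0.5]
opening: 0.0233
time: 35.88
tool_pos: [0.6815, -0.2878, 0.0494]
tool_rot: [-3.141, -0.0, 1.538]
contact_force: [-0.2, 0.9, -0.2]
opening: 0.022
```

```bash
python3 -m inch '[[[10,0,0,0],[20,0,-2,0],[20,0,-2,0],[20,0,-4,0],[20,0,-5,0],[15,0,-2,0],[15,0,0,0],[15,0,0,0],[0,0,0,0]]]'; python3 - <<'E'
from h import *
go(.596,.013,.15,.302)
c=read_camera("scene"); cv2.imwrite("pics/s7.png",cv2.resize(c["img"][190:340,150:390],None,fx=3.3,fy=3.3))
E
```

```text
time: 37.0
tool_pos: [0.6861, -0.1518, 0.0647]
tool_rot: [-3.141, -0.0, 1.539]
contact_force: [-0.7, 0.3, -0.6]
opening: 0.0221
t 37.0 pos [ 0.6861 -0.1518  0.0647] rot [-3.141 -0.     1.539] q6 -0.3 F [-0.7  0.3 -0.6] open 0.0221
shift mm [161.9 -95.3 -85.3] roll 1.237
```

View pics/s7.png

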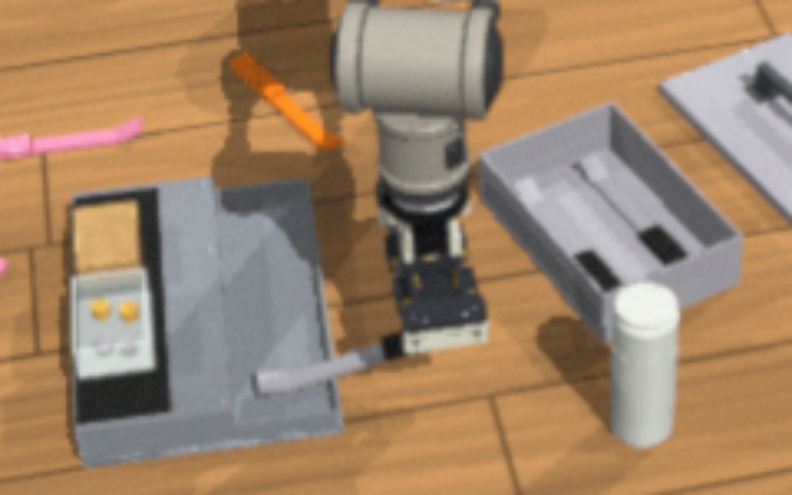

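```bash
python3 -m inch '[[[0,0,-40,0],[0,0,-50,0],[0,0,0,0.177],[0,0,0,0.177],[0,0,0,0.177],[0,0,0,0.177],[0,0,0,0.177],[0,0,0,0.177],[0,0,0,0.175],[0,0,0,0]]]'; python3 tin.py .538 .0471 .303 pics/tinB.png; python3 h.py .6077 .0688 .155 .303
```

```text
time: 38.3
tool_pos: [0.686, -0.1539, 0.1545]
tool_rot: [3.141, 0.0, 0.301]
contact_force: [0.2, -0.2, -1.8]
opening: 0.0216
(np.float32(-64.35702), np.float64(0.538), np.float64(0.0471), np.float64(0.30300000000000005)) [0.5363 0.0465 0.3012] -68.95993041992188
t 38.35 pos [ 0.686  -0.1538  0.1545] rot [3.141 0.    0.304] q6 0.94 F [ 0.  -0.4 -2.4] open 0.0218
shift mm [  -8.2 -235.8   -0.5] roll 0.001
```

```bash
python3 -m inch '[[[0,-30,0,0],[-1,-45,0,0],[-2,-50,0,0],[-2,-50,0,0],[-2,-40,0,0],[-1,-20,0,0],[0,0,0,0],[0,0,0,0]]]'; python3 h.py .6077 .0688 .065 .303
```

```text
time: 39.35
tool_pos: [0.6095, 0.0677, 0.1547]
tool_rot: [3.141, -0.0, 0.301]
contact_force: [-0.4, -0.2, -2.3]
opening: 0.022
t 39.35 pos [0.6095 0.0677 0.1547] rot [ 3.141 -0.     0.301] q6 1.26 F [-0.4 -0.2 -2.3] open 0.022
shift mm [-1.4 -1.7 89.7] roll -0.002
```

```bash
python3 -m inch '[[[-1,-1,30,0],[0,0,30,0],[0,0,26,0],[0,0,0,0]]]'; python3 -m inch '[[[0,0,15,0],[0,0,10,0],[0,0,8,0],[0,0,8,0],[0,0,0,0],[0,0,0,0]]]' 1 6; python3 h.py .6077 .0688 .021 .303
```

```text
time: 39.85
tool_pos: [0.6066, 0.0681, 0.0665]
tool_rot: [-3.141, 0.004, 0.299]
contact_force: [0.4, 0.6, -1.9]
opening: 0.0217
time: 40.6
tool_pos: [0.6072, 0.0697, 0.0277]
tool_rot: [-3.142, 0.001, 0.301]
contact_force: [0.1, -0.8, -0.9]
opening: 0.0239
t 40.6 pos [0.6072 0.0697 0.0277] rot [-3.142e+00  1.000e-03  3.010e-01] q6 1.26 F [ 0.1 -0.8 -0.9] open 0.0239
shift mm [0.2 1.  6.7] roll -0.002
```

```bash
python3 -m inch '[[[0,0,6,0],[0,0,0,0]]]'; python3 -m inch '[[[0,0,0,0],[0,0,0,0],[0,0,0,0]]]' 0.25;python3 -m inch '[[[0,0,-20,0],[0,0,-40,0],[0,0,-50,0],[0,40,-40,0],[0,50,0,0],[0,50,0,0],[0,50,0,0],[0,40,0,0],[0,0,0,0]]]' 0; python3 tin.py .538 .0471 .303 pics/tinC.png; python3 - <<'E'
import cv2
im=cv2.imread("pics/top_t.png"); v=cv2.resize(im[160:360,160:420],None,fx=3,fy=3); cv2.imwrite("pics/t3.png",v)
E
```

```text
time: 40.85
tool_pos: [0.6075, 0.0697, 0.0214]
tool_rot: [3.142, 0.0, 0.301]
contact_force: [0.4, -0.7, -1.0]
opening: 0.0236
time: 41.22
tool_pos: [0.6076, 0.0697, 0.0218]
tool_rot: [3.141, -0.0, 0.301]
contact_force: [-0.1, -0.4, -0.1]
opening: 0.0342
time: 42.35
tool_pos: [0.6757, -0.1533, 0.171]
tool_rot: [3.141, 0.0, 0.297]
contact_force: [0.2, 0.1, -1.0]
opening: 0.0459
(np.float32(-69.97134), np.float64(0.538), np.float64(0.0471), np.float64(0.30300000000000005)) [0.5362 0.0465 0.2992] -74.57581329345703
```

View pics/t3.png

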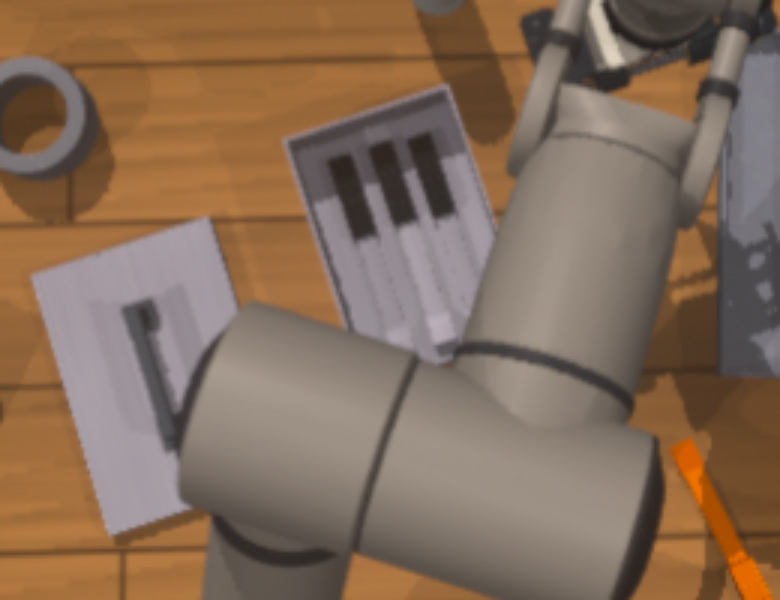

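```bash
sed -e 's#c=read_camera("top"); im=c\["img"\].*#c=read_camera("top"); im=cv2.imread("pics/top1.png")#' -e 's#a=.12,b=.08,z=.064#a=LA,b=LB,z=LZ#' -e 's#^c=read#LA,LB,LZ=map(float,sys.argv[5:8]);c=read#' tin.py > fit1.py
python3 fit1.py .42 .285 .302 pics/x1.png .127 .087 .015; python3 fit1.py .515 .026 .302 pics/x2.png .12 .08 .064; sed 's#top1.png#top0.png#' fit1.py>fit0.py; python3 fit0.py .515 .026 .302 pics/x3.png .127 .087 .067; python3 h.py .4201 .2852 .2 .302
```

```text
(np.float32(-119.888054), np.float64(0.42), np.float64(0.285), np.float64(0.30200000000000005)) [0.4207 0.2856 0.3019] -122.35061645507812
(np.float32(-79.13561), np.float64(0.515), np.float64(0.022), np.float64(0.30200000000000005)) [0.5141 0.0204 0.2981] -84.8799819946289
(np.float32(-127.99167), np.float64(0.515), np.float64(0.026), np.float64(0.30200000000000005)) [0.5163 0.0246 0.3005] -134.56146240234375
t 42.55 pos [ 0.6755 -0.1487  0.1718] rot [-3.141  0.     0.302] q6 0.94 F [-0.1 -0.5 -0.5] open 0.0458
shift mm [-114.8 -490.2  -28. ] roll -0.0
```

```bash
python3 -m inch '[[[-10,-44,-5,0],[-13,-56,-5,0],[-13,-56,-5,0],[-13,-56,-5,0],[-13,-56,0,0],[-13,-56,0,0],[-13,-56,0,0],[-13,-56,0,0],[-13,-50,0,0],[0,0,0,0]]]' -0.5; python3 h.py .4201 .2852 .08 .302
```

```text
time: 43.8
tool_pos: [0.4199, 0.2836, 0.1922]
tool_rot: [-3.141, -0.0, 0.308]
contact_force: [0.6, -0.5, -1.5]
opening: 0.0687
t 43.8 pos [0.4199 0.2836 0.1922] rot [-3.141 -0.     0.308] q6 1.71 F [ 0.6 -0.5 -1.5] open 0.0687
shift mm [  0.6  -1.4 112.2] roll 0.006
```

Take a tin picture here and look at each rim side on its own, using the known-position picture as reference.

```bash
cat > prof.py <<'E'
from h import *
c=read_camera("top"); cv2.imwrite("pics/top_p.png",c["img"])
def prof(im,p):
    g=cv2.cvtColor(im,cv2.COLOR_BGR2GRAY).astype(np.float32); C,S=np.cos(p[2]),np.sin(p[2])
    for n,ax,s,h,o in(("+x",0,1,.12,.08),("-x",0,-1,.12,.08),("+y",1,1,.08,.12),("-y",1,-1,.08,.12)):
        r=[]
        for d in np.arange(-12,13,2)/1000:
            q=[]
            for t in np.linspace(-.7,.7,40)*o:
                u,v=((s*(h+d),t) if ax==0 else (t,s*(h+d))); q.append(pix(c,[p[0]+u*C-v*S,p[1]+u*S+v*C,.064]))
            q=np.array(q,np.float32); r.append(float(np.median(cv2.remap(g,q[:,1],q[:,0],1))))
        print(n,np.round(r).astype(int))
print("offsets -12..12 step 2 mm"); prof(cv2.imread("pics/top1.png"),(.5155,.0245,.301)); print("now"); prof(c["img"],(.538,.0471,.303))
E
python3 prof.py; python3 tin.py .538 .0471 .303 pics/tinD.png
```

```text
offsets -12..12 step 2 mm
+x [ 71  67  69  77  98 118 124 116 107 106 109 110 112]
-x [135 135 136 137 140 133 113  89  77  75  76  76  77]
+y [129 114  95  85 106 123 124 118 115 115 115 115 114]
-y [150 149 142 129 114 117 126 121 113 111 110 110 110]
now
+x [ 75  70  69  70  75  91 112 121 116 107 107 109 111]
-x [107 106 110 123 124 106  84  76  76  76  76  75  74]
+y [141 141 134 109  91  94 116 127 125 119 117 117 117]
-y [144 135 120 114 125 123 116 112 111 111 111 111 110]
(np.float32(-83.05038), np.float64(0.538), np.float64(0.0471), np.float64(0.30300000000000005)) [0.5377 0.0468 0.3009] -83.36137390136719
```

```bash
python3 -m inch '[[[0,-1,40,0.006],[0,0,50,0],[0,0,40,0],[0,0,22,0],[0,0,9,0],[0,0,0,0]]]'; python3 h.py .4201 .2852 .0297 .302; python3 -m inch '[[[0,0,0,0],[0,0,0,0],[0,0,0,0],[0,0,0,0],[0,0,0,0],[0,0,0,0],[0,0,0,0],[0,0,0,0]]]' 1 55
```

```text
time: 44.65
tool_pos: [0.423, 0.2808, 0.0307]
tool_rot: [3.141, 0.0, 0.294]
contact_force: [0.3, -0.2, -0.6]
opening: 0.0688
t 44.65 pos [0.423  0.2808 0.0307] rot [3.141 0.    0.294] q6 1.71 F [ 0.3 -0.2 -0.6] open 0.0688
shift mm [-1.5 -5.1  1. ] roll -0.008
time: 45.65
tool_pos: [0.4225, 0.2816, 0.0307]
tool_rot: [-3.141, -0.0, 0.295]
contact_force: [-1.2, 3.3, 0.3]
opening: 0.013
```

```bash
python3 -m inch '[[[0,0,-10,0],[0,0,-30,0],[0,0,-40,0],[0,0,-30,0],[0,0,0,0],[0,0,0,0]]]'; python3 h.py .5404 .0511 .14 .303
```

```text
time: 46.4
tool_pos: [0.4215, 0.2807, 0.1393]
tool_rot: [3.141, 0.003, 0.295]
contact_force: [-1.0, -0.0, -5.7]
opening: 0.0134
t 46.4 pos [0.4215 0.2807 0.1393] rot [3.141e+00 3.000e-03 2.950e-01] q6 1.71 F [-1.  -0.  -5.7] open 0.0134
shift mm [ 47.1 254.2  -0.7] roll -0.008
```

```bash
python3 -m inch '[[[4,20,0,0],[7,36,0,0],[8,44,0,0],[8,44,0,0],[8,44,0,0],[6,36,0,0],[4,20,0,0],[2,10,0,0],[0,0,0,0],[0,0,0,0]]]'; python3 h.py .5404 .0511 .1 .303
```

```text
time: 47.65
tool_pos: [0.5407, 0.053, 0.1405]
tool_rot: [-3.141, 0.001, 0.296]
contact_force: [-0.3, 0.5, -5.9]
opening: 0.0132
t 47.65 pos [0.5407 0.053  0.1405] rot [-3.141e+00  1.000e-03  2.960e-01] q6 1.23 F [-0.3  0.5 -5.9] open 0.0132
shift mm [-0.8  1.8 40.5] roll -0.007
```

```bash
python3 -m inch '[[[-1,2,20,-0.007],[0,0,15,0],[0,0,4,0],[0,0,0,0],[0,0,0,0]]]'; python3 h.py .5404 .0511 .0817 .303
```

```text
time: 48.28
tool_pos: [0.5414, 0.0499, 0.1023]
tool_rot: [3.141, -0.001, 0.302]
contact_force: [-0.1, 0.3, -5.4]
opening: 0.0133
t 48.27 pos [0.5414 0.0499 0.1023] rot [ 3.141e+00 -1.000e-03  3.020e-01] q6 1.22 F [-0.1  0.3 -5.4] open 0.0133
shift mm [-0.6 -1.5 20.6] roll -0.001
```

```bash
python3 -m inch '[[[-1,-1,3,0],[0,0,4,0],[0,0,0,0]]]'; python3 -m inch '[[[0,0,3,0],[0,0,3,0],[0,0,0,0]]]'; python3 h.py .5404 .0511 .0817 .303
```

```text
time: 48.65
tool_pos: [0.5394, 0.0504, 0.0943]
tool_rot: [-3.141, 0.001, 0.302]
contact_force: [-0.2, 1.1, -5.3]
opening: 0.0133
time: 49.02
tool_pos: [0.5395, 0.0504, 0.0884]
tool_rot: [-3.141, 0.001, 0.302]
contact_force: [-0.2, 0.1, -5.2]
opening: 0.0136
t 49.02 pos [0.5395 0.0504 0.0884] rot [-3.141e+00  1.000e-03  3.020e-01] q6 1.22 F [-0.2  0.1 -5.2] open 0.0136
shift mm [ 1.1 -0.4  6.7] roll -0.001
```

Skirt is 6 mm below the rim with no contact: it has engaged. Continuing.

```bash
python3 -m inch '[[[0,0,3,0],[0,0,2,0],[0,0,0,0]]]'; python3 -m inch '[[[0,0,1,0],[0,0,0,0]]]'; python3 h.py .5404 .0511 .0827 .303
```

```text
time: 49.4
tool_pos: [0.5395, 0.0504, 0.0835]
tool_rot: [-3.142, 0.0, 0.302]
contact_force: [-0.2, 0.5, -4.8]
opening: 0.0129
time: 49.65
tool_pos: [0.5398, 0.0504, 0.0828]
tool_rot: [3.141, -0.0, 0.302]
contact_force: [0.2, -0.0, -5.5]
opening: 0.0132
t 49.65 pos [0.5398 0.0504 0.0828] rot [ 3.141 -0.     0.302] q6 1.22 F [ 0.2 -0.  -5.5] open 0.0132
shift mm [ 0.8 -0.5  0.1] roll -0.001
```

```bash
python3 -m inch '[[[0,0,1,0],[0,0,0.5,0],[0,0,0,0]]]'; python3 -m inch '[[[0,0,0,0],[0,0,0,0],[0,0,0,0],[0,0,0,0],[0,0,0,0],[0,0,0,0]]]' -0.4; python3 h.py .5404 .0511 .0827 .303
```

```text
time: 50.02
tool_pos: [0.5398, 0.0504, 0.0827]
tool_rot: [3.141, -0.001, 0.302]
contact_force: [-4.3, 0.3, 7.3]
opening: 0.0135
time: 50.78
tool_pos: [0.5397, 0.0504, 0.0811]
tool_rot: [3.142, 0.0, 0.302]
contact_force: [0.1, 0.8, 0.1]
opening: 0.0635
t 50.77 pos [0.5397 0.0504 0.0811] rot [3.142 0.    0.302] q6 1.22 F [0.1 0.8 0.1] open 0.0635
shift mm [ 0.9 -0.4 -1.6] roll -0.001
```

Contact came at the seated height. Retreating and checking.

```bash
python3 -m inch '[[[0,0,-30,0],[0,0,-50,0],[0,0,-50,0],[0,40,-20,0],[-5,50,0,0],[-10,50,0,0],[-10,50,0,0],[-10,50,0,0],[-5,40,0,0],[0,0,0,0]]]'; sed -e 's#top1.png#top_f.png#' -e 's#im=cv2#im=c["img"];cv2.imwrite("pics/top_f.png",im);im=cv2#' fit1.py>fitf.py; python3 fitf.py .539 .0505 .302 pics/x4.png .127 .087 .067; python3 - <<'E'
from h import *
print(observe()["tool_pos"].round(3))
c=read_camera("scene"); t=cv2.imread("pics/top_f.png")
o=np.zeros((600,800,3),np.uint8); o[:,:400]=cv2.resize(c["img"],None,fx=4,fy=4)[720:1320,1120:1520]; o[:,400:]=cv2.resize(t,None,fx=3.2,fy=3.2)[500:1100,750:1150]
cv2.imwrite("pics/fin.png",o)
E
```

```text
time: 52.02
tool_pos: [0.5844, -0.2317, 0.2304]
tool_rot: [3.141, 0.001, 0.298]
contact_force: [-0.3, -0.3, -0.5]
opening: 0.0642
(np.float32(-128.09648), np.float64(0.539), np.float64(0.0505), np.float64(0.30200000000000005)) [0.5393 0.0503 0.3035] -128.93927001953125
[ 0.584 -0.23   0.231]
```

View pics/fin.png

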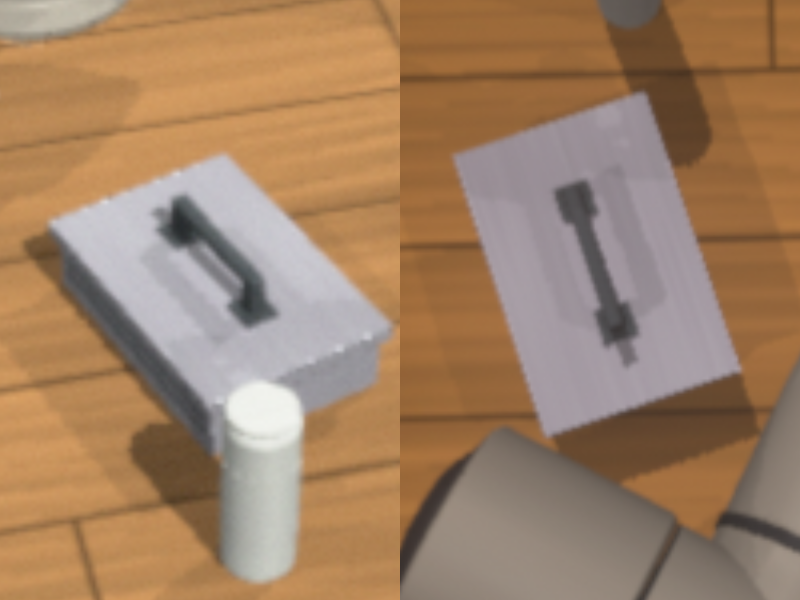

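The lid sits level on the tin in both views (handle at crop (220,260) and (595,262)), and nothing is near the gripper. Handing in.

```bash
python3 -m inch '[[[0,0,0,0],[0,0,0,0],[0,0,0,0]]]'; python3 -c "
from cell import *
print(hand_in())"
```

```text
time: 52.5
tool_pos: [0.5848, -0.2281, 0.2315]
tool_rot: [3.141, -0.0, 0.303]
contact_force: [-0.1, 0.2, 0.2]
opening: 0.0639
the job is handed in; nothing more can be done
None
```

The job is handed in at about 52 s: all three black levers (lanes 1, 2 and 5) are in the tin and the lid is back on. I left the orange and pink look-alikes and the bystanders alone.

**What I did:** I set the lid on the bench, then tilted each lever over the lip, drew it out and laid it lengthwise in the tin. The tin was knocked about 3 cm aside partway through. I re-measured it and used the new position for the other two levers and the lid.

**Last checks:**
- **Levers:** all three lay side by side in the tin just before it was closed. The rack's front area was empty once the last one was out.
- **Lid height:** contact came at the expected seated height, within 1 mm, and both cameras then showed the lid level.
- **Lid position:** the final camera fit put the lid at (0.539, 0.050), yaw 0.303. That matches my corrected estimate of the tin.
- **Robot:** the gripper is open and well clear, with close to zero force on it.

**Disagreements:**
- **Tin position:** the plain edge fit of the open tin came out about 3–4 mm off in y. I corrected it by comparing the rim with an earlier picture, and the lid went on without catching.
- **Bystanders:** I did not re-measure the tape, can and tub at the end, but no move went near them and no unexpected contact showed.

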